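Turn the card box over and stack it lid down

TASK

On one of the sloping stands leans a closed oblong card box, lid uppermost. Grip it across the joint so that base and lid stay together, turn it over, and stack it lid down squarely on the oblong box that already leans on the stand with the tall ledge; set it down rather than dropping it. Leave the short square box alone and do not push the stacked box out of place.

Things in the scene. Friction and masses are not known exactly. Their poses are not given: they have to be found in the camera images.
- box_base: Base half (0.14 kg) of the oblong grey card box; closed 60 (x) x 90 (y) x 40 (z) mm, sides flush, joint at mid-thickness. Origin: centre of the closed box, in the joint plane. z points base to lid; white label underneath. It first leans at 45 degrees: z up and out, x level, y down the slope, towards the robot's left. Its x sides and upper end are free: grip there across x, pads astride the joint.
- box_lid: Lid half (0.05 kg, 20 mm thick) of that box, loose: its tongue reaches 8 mm into the base with 1.5 mm play. Dark outline on its top. Origin and axes coincide with box_base's while closed. The fixed black stand below: 45 degree board 56 mm wide, ending 10 mm short of the box's upper end; the box's lower end stands on a ledge 34 mm deep; the corner of board and ledge is 20 mm above the counter.
- stacked_box: Box of the same look and size, 0.3 kg, sealed, already lying lid down on the 45 degree stand with the tall ledge, on the robot's right. Origin: its centre; z (base to lid) points into the board, x level, y down the slope, towards the robot's right. The ledge at its lower end reaches 75 mm out and holds a second box too: the turned box goes on with axes parallel to these, centre 40 mm along -z.
- square_box: Bystander: grey box of the same look but short and square, 60 (x) x 60 (y) x 40 (z) mm, 0.18 kg, on a stand like the oblong box's, beside it (the two stands may swap places). Origin at its centre, axes as for box_base.

How it is judged:
By the outcome, as a careful person would: the job done as asked, in the order asked, and still so for the second after the job is handed in, with the robot touching nothing.
It also fails if it takes over 42 s, if anything falls off the work surface, if the arm or the gripper's body presses on something with over 40 N, if the wrist force passes 120 N, or if a joint passes its speed limit or range.

ROBOT

A 6-joint arm with a two-finger parallel gripper is mounted at the origin on the work surface. World frame = base frame: x ahead of the robot, y to its left, z up, the work surface at z = 0. Lengths are in m, angles in rad, forces in N, time in s.
With the tool pointing down it reaches from about 0.225 to 0.875 m from the base axis. Payload 3.4 kg.
Tool frame: the origin (TCP) lies on the mounting face of the last link; the fingertips stand 173 mm ahead of it and the grasp point (between the pads) lies 155 mm ahead of it; y points along the fingers, x is the direction in which the jaws open and shut, and the axes are right-handed (so a half turn about y gives the same grasp; the last joint's range is limited). The gripper opens to 85 mm and grips with 20 to 120 N. Pads are 22 mm wide; open, the fingers measure 114 mm over their backs; the gripper's body (76 mm by 85 mm) begins 54 mm behind the grasp point. The pads swing forward as they close: fully open they stand 13 mm farther back than shut.
Start: joints at [-1.236, 0.276, 1.505, -0, 1.361, -0.121], TCP at [0.253, -0.516, 0.405] pointing down, gripper open.
Joint ranges: [-2.89, 2.89], [-0.75, 2.08], [0.22, 2.7], [-1.18, 4.32], [0.11, 2.71], [-2.7, 2.7]. Speed limits (rad/s): [2.57, 2.57, 3.14, 3.14, 3.14, 3.14].

INTERFACE

Orientations are given as a unit quaternion [w, x, y, z].
In Python, from rig import manip, vision, ticket gives the robot as it stands.
- The arm moves only by the tool arm_command, never from a script. Its argument "increments" is one flat list of numbers, 7 for each row, row after row: the turn, a rotation vector about the tool's x, y, z in rad, then the shift along the tool's x, y, z in cm, then the closure, from 0 (fully open) to 1 (shut). In form: [wx, wy, wz, tx, ty, tz, hand, wx, wy, wz, tx, ty, tz, hand, ...]. A call has 1 to 8 rows; each row shifts and turns the commanded pose from where the row before left it, along the tool's axes as they then stand; what a row does not reach is not made up. A row lasts 1/8 s, in which the tool goes at most 62.5 mm and 10.7 degrees, less where a joint would pass 70% of its speed; a pose out of reach is approached as far as the arm can. A call is refused whole if a number of a shift passes 6.25 or a number of a turn 0.188, either way. A call with a gripper value outside its range is refused whole. The fingers move at their own pace and stop on an object; "grip_force" is the grip in N (left out, the last holds). Time passes only in rows, so rows that do not move let the fingers close. It gives the time, the measured TCP pose, the force and the opening at its end, in the units of the state.
- manip.get_state(): the state, without advancing time (a new reading comes with each control period).
- vision.get_image(name): name is "side" or "top" or "wrist"; returns the picture (480x640x3 uint8, red, green, blue); there is no depth.
- vision.camera_params(name): a dict with "vfov" (degrees; the focal length in pixels is half the picture's height over the tangent of half this angle, whatever the lens; pixels are square), "cx", "cy" (the principal point, pixels), "R" (3x3) and "t" (3): a world point X has camera coordinates R X + t. Camera axes: x right, y down, z forward; pixel columns grow to the right and rows downward; lengths in m; the calibration is good to about 2 mm. A picture is of the moment at which its call begins: read the wrist's pose just before it. camera_params takes no time and is no camera call; for the wrist camera it gives the pose at the moment of the call.
- ticket.sign_off(): hands the job in, once; it reports no verdict.
The state is a dict: "clock": time; "qpos": joint angles; "qd": joint speeds; "effort": joint torques, N m; "position": TCP position; "ee_rot": TCP orientation; "contact_force": force on the tool from outside, world axes, zero at the start; "moment": the same for the moment, N m; "width": finger opening in m.
Only numpy, scipy, OpenCV 4.12 (cv2) and the standard library are available. Lean on these libraries where they do the work, as an engineer would, in place of code of your own. Each camera call takes 0.05 s, during which the arm holds its last target.

## Working session

There is one attempt and no reset: what is moved stays moved. The work goes in short steps, Python scripts to look and compute and a tool call to move; the robot and the scene stay as the last step left them, time stands still between calls to the robot, and variables do not carry over. Pictures are saved under pics/ and viewed, and the job is handed in when it is done.

Besides the shell and the picture viewer there is one more tool, called after "Emit:" as name(argument=value, ...) on one line, values as JSON. arm_command: Moves the arm, as the interface text tells. Its arguments: {"type":"object","properties":{"increments":{"type":"array"},"grip_force":{"type":"number"}},"required":["increments"]}

```bash
ls; mkdir -p pics; python3 - <<'E'
from rig import manip, vision, ticket
import cv2,numpy as np
np.set_printoptions(precision=4,suppress=True)
print(manip.get_state())
for n in ["side","top","wrist"]:
    p=vision.camera_params(n); print(n,p)
    im=vision.get_image(n); cv2.imwrite(f"pics/{n}0.png",im[:,:,::-1])
print(manip.get_state()['clock'])
E
```

```text
pics
{'clock': 0.0, 'qpos': array([-1.236 ,  0.2766,  1.5062, -0.    ,  1.3607, -0.121 ]), 'qd': array([-0.0004, -0.001 , -0.0001,  0.0032, -0.0015, -0.0003]), 'effort': array([  0.0003, -41.6771, -24.5801,  -0.    ,   0.0108,  -0.    ]), 'position': array([ 0.253 , -0.5161,  0.4038]), 'ee_rot': array([ 0.6005, -0.5996,  0.3746, -0.3736]), 'contact_force': array([ 0.166 , -0.4455, -1.0437]), 'moment': array([ 0.0076, -0.0052,  0.0379]), 'width': 0.08534675776854594}
side {'vfov': 50.233249421365045, 'cx': 322.57121802370625, 'cy': 242.47703839973616, 'R': array([[-0.9659, -0.2591,  0.0008],
       [-0.1516,  0.5627, -0.8126],
       [ 0.2101, -0.785 , -0.5828]]), 't': array([0.5325, 0.1419, 0.8413])}
top {'vfov': 54.95525184710521, 'cx': 322.3030973941482, 'cy': 245.1807137372244, 'R': array([[ 0.0178, -0.9988, -0.0466],
       [-0.9829, -0.009 , -0.1839],
       [ 0.1833,  0.0491, -0.9818]]), 't': array([0.0247, 0.5284, 0.6547])}
wrist {'vfov': 63.241016046762354, 'cx': 317.6796692881205, 'cy': 238.98962273703378, 'R': array([[ 0.4395, -0.8982, -0.0026],
       [-0.853 , -0.4183,  0.3121],
       [-0.2815, -0.135 , -0.95  ]]), 't': array([-0.5726, -0.0404,  0.3813])}
0.15
```

View pics/side0.png

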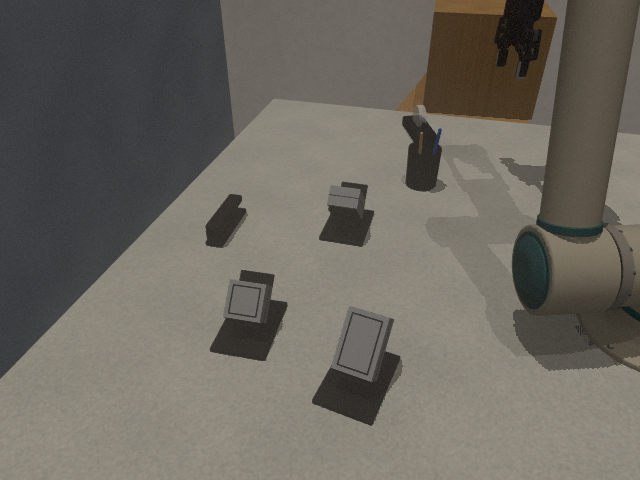

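View pics/top0.png

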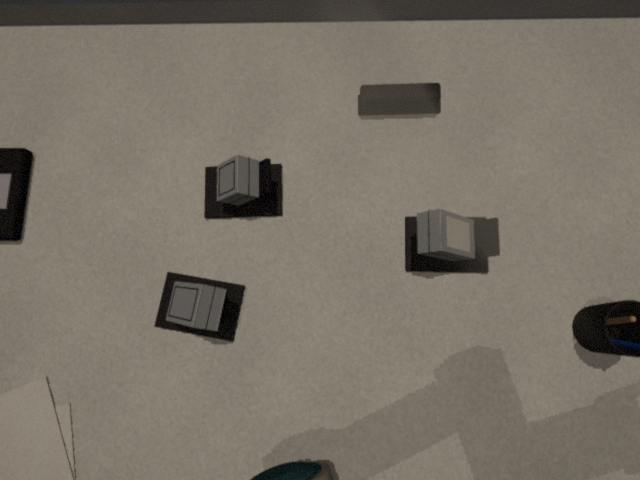

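View pics/wrist0.png

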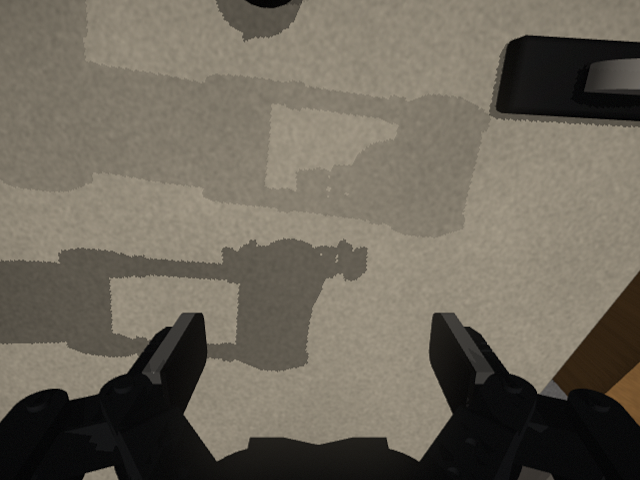

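The side view shows the oblong box near (360,345), the square box at (247,300) and the stacked box at (347,200). In the top view they are at (195,305), (238,180) and (445,235). I'll zoom in next to get the corners.

```bash
python3 - <<'E'
import cv2,numpy as np
def crop(src,x0,y0,w,h,k):
    im=cv2.imread(f'pics/{src}.png')[y0:y0+h,x0:x0+w]
    im=cv2.resize(im,None,fx=k,fy=k,interpolation=cv2.INTER_CUBIC)
    return np.clip(im.astype(float)*1.5,0,255).astype(np.uint8)
a=crop('side0',300,290,110,140,4); b=crop('top0',145,260,110,90,4)
H=np.zeros((560,890,3),np.uint8); H[:560,:440]=a; H[:360,450:890]=b
cv2.imwrite('pics/z1.png',cv2.resize(H,None,fx=0.895,fy=0.895))
a=crop('side0',310,170,80,80,4.8); b=crop('top0',395,195,110,90,3.6)
H=np.zeros((400,800,3),np.uint8); H[:384,:384]=a; H[:324,400:796]=b
cv2.imwrite('pics/z2.png',H)
E
```

```text
(no output)
```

View pics/z1.png

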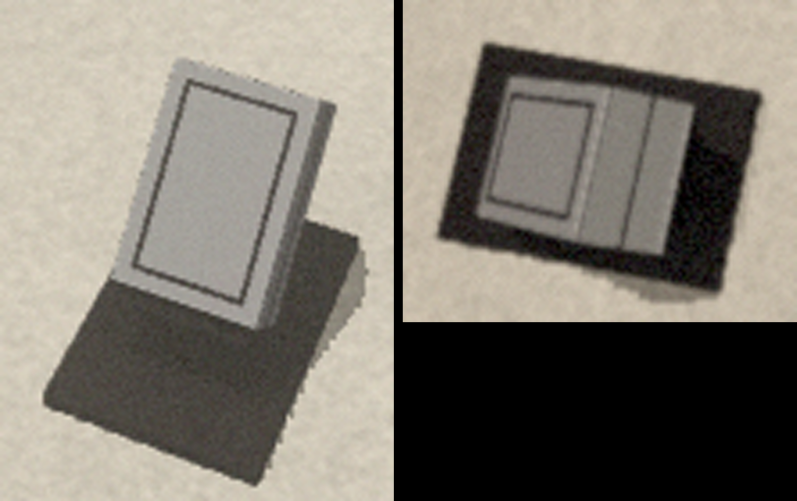

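View pics/z2.png

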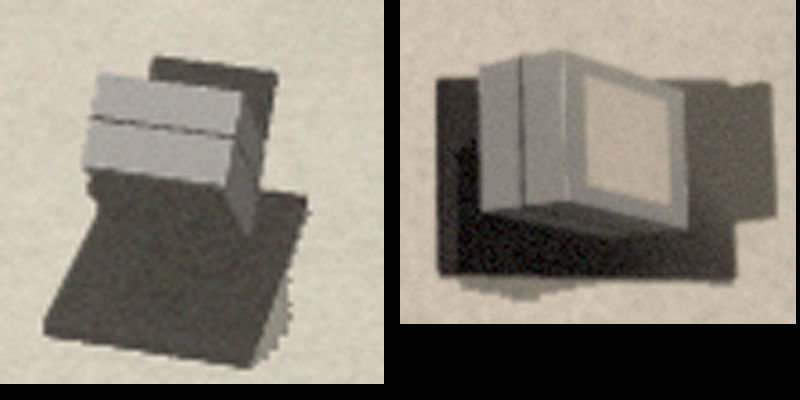

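```bash
cat > h.py <<'E'
import cv2,numpy as np
from scipy.spatial.transform import Rotation as Ro
np.set_printoptions(precision=4,suppress=True)
def K(p):
    f=240/np.tan(np.radians(p['vfov']/2)); return np.array([[f,0,p['cx']],[0,f,p['cy']],[0,0,1]])
def P(p): return K(p)@np.c_[p['R'],p['t']]
def tri(pa,ua,pb,ub):
    ua=np.array(ua,float);ub=np.array(ub,float)
    X=cv2.triangulatePoints(P(pa),P(pb),ua.T.copy(),ub.T.copy()); X=(X[:3]/X[3]).T
    e=[np.linalg.norm(proj(p,X)-u,axis=1) for p,u in((pa,ua),(pb,ub))]
    return X,np.array(e)
def proj(p,X):
    x=(P(p)@np.c_[X,np.ones(len(X))].T).T; return x[:,:2]/x[:,2:]
E
cat > m1.py <<'E'
from h import *
from rig import vision
s=vision.camera_params('side');t=vision.camera_params('top')
us=np.array([(187,80),(297,113),(242,303),(135,267)])/3.58+[300,290]
ut=(np.array([(591,102),(568,216),(488,202),(512,93)])-[402.75,0])/3.58+[145,260]
X,e=tri(s,us,t,ut);print(X,e)
d=lambda i,j:X[j]-X[i]
for a in((0,1),(3,2),(0,3),(1,2)):print(a,np.linalg.norm(d(*a)),d(*a)/np.linalg.norm(d(*a)))
print('c',X.mean(0))
us=np.array([(98,73),(242,92),(225,187),(85,167)])/4.8+[310,170]
ut=(np.array([(562,50),(568,203),(482,210),(480,66)])-[400,0])/3.6+[395,195]
X,e=tri(s,us,t,ut);print(X,e)
for a in((0,1),(3,2),(0,3),(1,2)):print(a,np.linalg.norm(d(*a)),d(*a)/np.linalg.norm(d(*a)))
print('c',X.mean(0))
E
python3 m1.py
```

```text
[[0.4544 0.2012 0.109 ]
 [0.4103 0.2073 0.1083]
 [0.4178 0.2592 0.0558]
 [0.4621 0.2525 0.0555]] [[0.1092 0.1078 0.7103 0.0729]
 [0.1353 0.1322 0.792  0.0822]]
(0, 1) 0.0445483495757108 [-0.9903  0.1378 -0.0157]
(3, 2) 0.04483458952142963 [-0.9887  0.1499  0.0065]
(0, 3) 0.07449152831561558 [ 0.1034  0.6883 -0.718 ]
(1, 2) 0.0741644034089916 [ 0.101   0.6992 -0.7078]
c [0.4361 0.23   0.0821]
[[ 0.5705 -0.1342  0.1126]
 [ 0.5107 -0.1348  0.1124]
 [ 0.5114 -0.1069  0.0843]
 [ 0.5699 -0.1073  0.0843]] [[0.5471 0.6213 0.2044 0.0315]
 [0.9458 1.0814 0.338  0.0518]]
(0, 1) 0.05979545901281356 [-0.9999 -0.0103 -0.0046]
(3, 2) 0.05844708049689286 [-1.      0.0071  0.0011]
(0, 3) 0.039129454061026615 [-0.0151  0.6881 -0.7255]
(1, 2) 0.03960305086010239 [ 0.019   0.7059 -0.7081]
c [ 0.5406 -0.1208  0.0984]
```

```bash
cat > plan.py <<'E'
from h import *
from rig import manip
def frame(x,y,z): return np.stack([x,y,z],1)
def pose(st): return Ro.from_quat(np.r_[st['ee_rot'][1:],st['ee_rot'][0]]),np.array(st['position'])
def yaw45(psi,side):
    # psi: yaw of x axis; side=+1 down slope to +y (box on its stand), -1 stacked
    c,s=np.cos(psi),np.sin(psi); x=np.array([c,s,0]); h=np.array([-s,c,0])*side; q=np.sqrt(.5)
    y=q*(h-[0,0,1]); z=np.cross(x,y); return x,y,z
PSI=-0.145; CB=np.array([.434,.216,.068]); S=.02
xb,yb,zb=yaw45(PSI,1)
PSI2=0.0; CS=np.array([.5406,-.1526,.0666])
xt,yt,zt=yaw45(PSI2,-1); CT=CS-.04*zt
RG=frame(xb,-zb,yb); RT=frame(xt,-zt,yt)
def tcp(c,R,back=0): return c-(S+.155+back)*R[:,2]
def delta(Rg,pg):
    R,p=pose(manip.get_state()); 
    rv=(R.inv()*Ro.from_matrix(Rg)).as_rotvec(); tr=R.inv().apply(pg-p)*100
    print('pos',p,'goal',pg); print('turn',rv,'deg',np.degrees(np.linalg.norm(rv)),'shift(tool,cm)',tr,np.linalg.norm(tr))
    # equal rows, shift in axes before the row's turn
    return R,p,rv,tr
def rows(Rg,pg,n):
    R,p,rv,tr=delta(Rg,pg); step=(pg-p)/n
    for k in range(n):
        Rk=R*Ro.from_rotvec(rv*k/n); print(np.round(rv/n,3),np.round(Rk.inv().apply(step)*100,2))
E
python3 - <<'E'
from plan import *
print(xb,yb,zb); print(xt,yt,zt,CT)
rows(RG,tcp(CB,RG,.10),12)
from rig import vision
p=vision.camera_params('wrist'); R,q=pose(manip.get_state()); print('cam in tool',R.inv().apply(-p['R'].T@p['t']-q))
E
```

```text
[ 0.9895 -0.1445  0.    ] [ 0.1022  0.6997 -0.7071] [0.1022 0.6997 0.7071]
[1. 0. 0.] [ 0.     -0.7071 -0.7071] [ 0.      0.7071 -0.7071] [ 0.5406 -0.1809  0.0949]
pos [ 0.253  -0.5162  0.404 ] goal [0.4059 0.0236 0.2625]
turn [-0.7225 -0.9177 -0.3814] deg 70.3960501289751 shift(tool,cm) [-41.7169  14.224   37.4794] 57.85613486115887
[-0.06  -0.076 -0.032] [-3.48  1.19  3.12]
[-0.06  -0.076 -0.032] [-3.26  0.88  3.44]
[-0.06  -0.076 -0.032] [-3.01  0.56  3.73]
[-0.06  -0.076 -0.032] [-2.72  0.24  3.97]
[-0.06  -0.076 -0.032] [-2.42 -0.09  4.17]
[-0.06  -0.076 -0.032] [-2.08 -0.41  4.33]
[-0.06  -0.076 -0.032] [-1.73 -0.74  4.44]
[-0.06  -0.076 -0.032] [-1.36 -1.06  4.5 ]
[-0.06  -0.076 -0.032] [-0.97 -1.37  4.52]
[-0.06  -0.076 -0.032] [-0.58 -1.66  4.49]
[-0.06  -0.076 -0.032] [-0.18 -1.94  4.41]
[-0.06  -0.076 -0.032] [ 0.22 -2.2   4.28]
cam in tool [-0.0012  0.0305  0.0803]
```

```bash
sed -i 's/^RG=.*/RG=frame(xb,yb,zb); RT=frame(xt,yt,zt)/; s/R\[:,2\]$/R[:,1]/' plan.py; python3 - <<'E'
from plan import *
rows(RG,tcp(CB,RG,.10),12)
R,q=pose(manip.get_state());print(R.as_matrix())
E
```

```text
pos [ 0.253  -0.5162  0.404 ] goal [0.4059 0.0236 0.2625]
turn [ 0.7207 -0.9185  0.3791] deg 70.33172856230162 shift(tool,cm) [-41.7169  14.224   37.4794] 57.85613486115887
[ 0.06  -0.077  0.032] [-3.48  1.19  3.12]
[ 0.06  -0.077  0.032] [-3.19  1.48  3.3 ]
[ 0.06  -0.077  0.032] [-2.88  1.78  3.43]
[ 0.06  -0.077  0.032] [-2.55  2.08  3.52]
[ 0.06  -0.077  0.032] [-2.21  2.37  3.57]
[ 0.06  -0.077  0.032] [-1.86  2.64  3.58]
[ 0.06  -0.077  0.032] [-1.5   2.91  3.54]
[ 0.06  -0.077  0.032] [-1.13  3.16  3.46]
[ 0.06  -0.077  0.032] [-0.77  3.4   3.33]
[ 0.06  -0.077  0.032] [-0.41  3.61  3.17]
[ 0.06  -0.077  0.032] [-0.06  3.8   2.96]
[ 0.06  -0.077  0.032] [0.28 3.97 2.72]
[[ 0.4402 -0.0004  0.8979]
 [-0.8979  0.0014  0.4402]
 [-0.0014 -1.      0.0002]]
```

Emit:
arm_command(increments=[0.06,-0.077,0.032,-3.5,1.2,3.1,0,0.06,-0.077,0.032,-3.2,1.5,3.3,0,0.06,-0.077,0.032,-2.9,1.8,3.4,0,0.06,-0.077,0.032,-2.5,2.1,3.5,0,0.06,-0.077,0.032,-2.2,2.4,3.6,0,0.06,-0.077,0.032,-1.9,2.6,3.6,0,0.06,-0.077,0.032,-1.5,2.9,3.5,0,0.06,-0.077,0.032,-1.1,3.2,3.5,0], grip_force=50)

```text
clock: 1.15
position: [0.3542, -0.1548, 0.309]
ee_rot: [0.849, -0.475, 0.15, -0.175]
contact_force: [0.8, 0.6, 0.5]
width: 0.0855
```

```bash
python3 - <<'E'
from plan import *
print(manip.get_state()['qpos'])
rows(RG,tcp(CB,RG,.10),4)
E
```

```text
[-0.8231  0.1407  2.0281  0.4818  1.2908 -0.5523]
pos [ 0.3542 -0.1548  0.309 ] goal [0.4059 0.0236 0.2625]
turn [ 0.2393 -0.3012  0.1226] deg 23.13389223020322 shift(tool,cm) [-2.8267 13.4929 13.2847] 19.14501011589553
[ 0.06  -0.075  0.031] [-0.71  3.37  3.32]
[ 0.06  -0.075  0.031] [-0.36  3.58  3.15]
[ 0.06  -0.075  0.031] [-0.01  3.77  2.95]
[ 0.06  -0.075  0.031] [0.32 3.94 2.7 ]
```

Emit:
arm_command(increments=[0.06,-0.075,0.031,-0.7,3.4,3.3,0,0.06,-0.075,0.031,-0.4,3.6,3.1,0,0.06,-0.075,0.031,0,3.8,2.9,0,0.06,-0.075,0.031,0.3,3.9,2.7,0,0,0,0,0,0,0,0])

```text
clock: 1.78
position: [0.4047, 0.0236, 0.2605]
ee_rot: [0.922, -0.381, 0.03, -0.065]
contact_force: [-0.9, -0.7, -0.2]
width: 0.0855
```

```bash
python3 - <<'E'
from plan import *
print(manip.get_state()['qpos'])
rows(RG,tcp(CB,RG,.10),1)
from rig import vision
p=vision.camera_params('wrist')
im=vision.get_image('wrist')[:,:,::-1].copy(); cv2.imwrite('pics/w1.png',im)
o=np.array([[a,b,c] for a in(-.03,.03) for b in(-.045,.045) for c in (-.02,.02)])
for C,M in((CB,RG),(CS,RT)):
    for u in proj(p,C+o@M.T): 
        print(u); 
        if abs(u).max()<2000: cv2.circle(im,tuple(int(round(v)) for v in u),3,(0,0,255),1)
cv2.imwrite('pics/w1o.png',im)
E
```

```text
[-0.4521  0.2502  2.1501  0.811   1.1889 -0.798 ]
pos [0.4047 0.0236 0.2605] goal [0.4059 0.0236 0.2625]
turn [-0.0009 -0.0028 -0.0062] deg 0.39002220822137734 shift(tool,cm) [ 0.1222 -0.1233  0.1511] 0.23017031758855816
[-0.001 -0.003 -0.006] [ 0.12 -0.12  0.15]
[270.2721 298.324 ]
[267.1637 230.1409]
[284.2507 245.8249]
[282.6481 195.3752]
[377.1931 298.2801]
[380.5312 229.9655]
[361.1154 245.7261]
[362.7889 195.2048]
[1120.3846 1977.3062]
[ 803.1249 1275.4827]
[ 911.9937 1801.7897]
[ 725.52   1305.3168]
[1426.8348 1838.6449]
[1008.8353 1211.0806]
[1134.6988 1711.1108]
[ 889.446  1253.8484]
```

View pics/w1o.png

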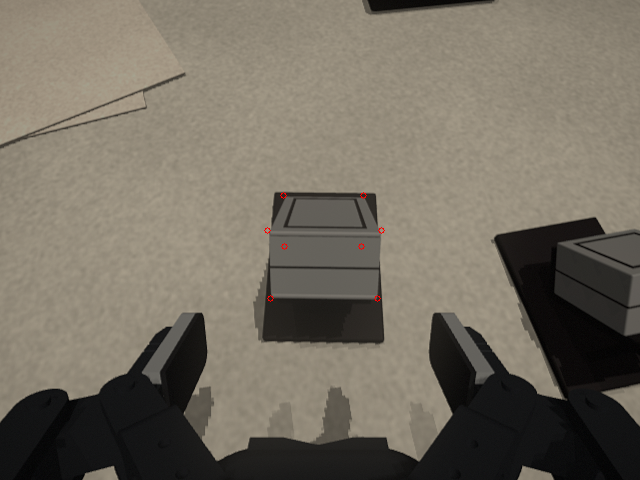

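The wrist view shows the box's upper end face at about (270..381, 232..298), with the joint line near row 267. The predicted corners fall within about 2 px. I'll check the side edges and the joint row with intensity profiles.

```bash
python3 - <<'E'
from plan import *
g=cv2.imread('pics/w1.png',0).astype(float)
for r in (245,255,280,290):
    row=g[r-2:r+3].mean(0); d=np.abs(np.diff(row)); 
    print(r,[(i,round(d[i],0)) for i in range(255,395) if d[i]>7])
for c in (290,325,360):
    col=g[:,c-3:c+4].mean(1); d=np.diff(col); print(c,[(i,round(d[i],0)) for i in range(185,310) if abs(d[i])>5])
E
```

```text
245 [(268, np.float64(37.0)), (379, np.float64(23.0)), (380, np.float64(25.0))]
255 [(267, np.float64(10.0)), (268, np.float64(57.0)), (269, np.float64(14.0)), (378, np.float64(8.0)), (379, np.float64(36.0))]
280 [(261, np.float64(35.0)), (262, np.float64(9.0)), (266, np.float64(40.0)), (267, np.float64(14.0)), (269, np.float64(40.0)), (270, np.float64(26.0)), (377, np.float64(30.0)), (378, np.float64(29.0)), (379, np.float64(8.0)), (380, np.float64(85.0)), (381, np.float64(8.0))]
290 [(256, np.float64(12.0)), (257, np.float64(27.0)), (258, np.float64(8.0)), (265, np.float64(41.0)), (266, np.float64(18.0)), (269, np.float64(15.0)), (270, np.float64(48.0)), (376, np.float64(13.0)), (377, np.float64(36.0)), (378, np.float64(10.0)), (380, np.float64(54.0)), (381, np.float64(54.0))]
290 [(190, np.float64(-15.0)), (191, np.float64(-48.0)), (192, np.float64(-48.0)), (195, np.float64(24.0)), (196, np.float64(25.0)), (197, np.float64(6.0)), (224, np.float64(-9.0)), (225, np.float64(-27.0)), (226, np.float64(7.0)), (227, np.float64(29.0)), (228, np.float64(8.0)), (230, np.float64(13.0)), (231
[... 1105 characters left out ...]
(-33.0)), (299, np.float64(-9.0))]
360 [(191, np.float64(-17.0)), (192, np.float64(-48.0)), (193, np.float64(-41.0)), (196, np.float64(28.0)), (197, np.float64(23.0)), (224, np.float64(5.0)), (225, np.float64(-10.0)), (226, np.float64(-25.0)), (227, np.float64(15.0)), (228, np.float64(27.0)), (231, np.float64(13.0)), (233, np.float64(-9.0)), (234, np.float64(-12.0)), (235, np.float64(-15.0)), (236, np.float64(5.0)), (237, np.float64(14.0)), (265, np.float64(-7.0)), (266, np.float64(-30.0)), (267, np.float64(-25.0)), (268, np.float64(32.0)), (269, np.float64(24.0)), (294, np.float64(11.0)), (296, np.float64(-11.0)), (297, np.float64(-17.0)), (298, np.float64(-30.0)), (299, np.float64(-24.0))]
```

Emit:
arm_command(increments=[0,-0.003,-0.006,0.1,2.2,0.1,0,0,0,0,0,2.2,0,0,0,0,0,0,2.2,0,0,0,0,0,0,2.0,0,0,0,0,0,0,1.0,0,0,0,0,0,0,0,0,0])

```text
clock: 2.58
position: [0.4167, 0.0887, 0.1943]
ee_rot: [0.921, -0.382, 0.027, -0.07]
contact_force: [-0.4, -0.3, 0.9]
width: 0.0853
```

```bash
python3 - <<'E'
from plan import *
print(manip.get_state()['qpos'])
rows(RG,tcp(CB,RG,0),1)
from rig import vision
im=vision.get_image('wrist')[:,:,::-1].copy(); cv2.imwrite('pics/w2.png',im)
E
```

```text
[-0.2875  0.3747  2.2335  1.0082  0.9752 -0.921 ]
pos [0.4167 0.0887 0.1943] goal [0.4161 0.0936 0.1917]
turn [ 0.0007 -0.0008  0.0054] deg 0.31520716528288406 shift(tool,cm) [-0.1273  0.5108  0.1544] 0.5486092658243851
[ 0.001 -0.001  0.005] [-0.13  0.51  0.15]
```

View pics/w2.png

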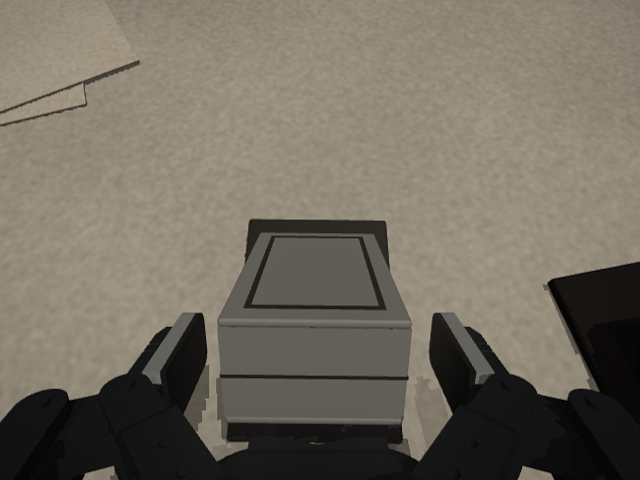

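The box spans columns 219–410 and the jaws are centred near 318, so the box sits about 1.3 mm to the left. That agrees with the computed shift of -0.13 cm. Both pads will straddle the joint.

Emit:
arm_command(increments=[0,0,0.005,-0.13,0.5,0.1,0,0,0,0,0,0,0,0,0,0,0,0,0,0,0])

```text
clock: 3.0
position: [0.4159, 0.0934, 0.1916]
ee_rot: [0.921, -0.382, 0.028, -0.067]
contact_force: [0.2, 0.2, -0.2]
width: 0.0855
```

```bash
python3 - <<'E'
from plan import *
rows(RG,tcp(CB,RG,0),1)
E
```

```text
pos [0.4159 0.0934 0.1916] goal [0.4161 0.0936 0.1917]
turn [ 0.0005 -0.0003  0.0006] deg 0.04547303086704068 shift(tool,cm) [0.0225 0.0062 0.0203] 0.03094280620051471
[ 0.    -0.     0.001] [0.02 0.01 0.02]
```

Emit:
arm_command(increments=[0,0,0,0,0,0,0.15,0,0,0,0,0,0,0.3,0,0,0,0,0,0,0.5,0,0,0,0,0,0,0.7,0,0,0,0,0,0,1,0,0,0,0,0,0,1], grip_force=50)

```text
clock: 3.75
position: [0.416, 0.0932, 0.1918]
ee_rot: [0.921, -0.382, 0.028, -0.067]
contact_force: [-1.8, -5.0, 4.7]
width: 0.0592
```

```bash
python3 - <<'E'
from plan import *
st=manip.get_state();print(st['width'],st['contact_force'],st['moment'])
from rig import vision
p=vision.camera_params('wrist');im=vision.get_image('wrist')[:,:,::-1].copy()
o=np.array([[a,b,c] for a in(-.03,.03) for b in(-.045,.045) for c in (-.02,.02)])
for u in proj(p,CB+o@RG.T): cv2.circle(im,tuple(int(round(v)) for v in u),3,(0,0,255),1)
cv2.imwrite('pics/w3.png',im)
E
```

```text
0.059179138665733516 [-1.841  -5.0115  4.7494] [-0.4256  0.1353 -0.0346]
```

View pics/w3.png

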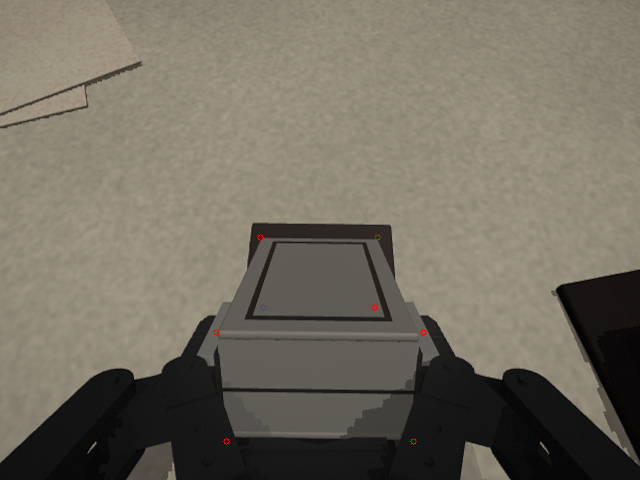

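The box is gripped at 59 mm width, with both pads across the joint line and base and lid still closed. Next I lift straight up.

Emit:
arm_command(increments=[0,0,0,0,-0.5,0.5,1,0,0,0,0,-1,1,1,0,0,0,0,-1.5,1.5,1,0,0,0,0,-2,2,1,0,0,0,0,-2.2,2.2,1,0,0,0,0,-2.2,2.2,1,0,0,0,0,-2.2,2.2,1,0,0,0,0,-1.5,1.5,1])

```text
clock: 4.8
position: [0.4153, 0.0938, 0.378]
ee_rot: [0.921, -0.382, 0.027, -0.067]
contact_force: [0.3, -0.3, -1.8]
width: 0.0597
```

```bash
python3 - <<'E'
from plan import *
st=manip.get_state();print(st['qpos'],st['width'],st['contact_force'])
from rig import vision
vis=np.hstack([vision.get_image('wrist'),vision.get_image('side')])[:,:,::-1]
cv2.imwrite('pics/w4.png',cv2.resize(vis,(800,300)))
rows(RT,np.array([.5406,-.057,.38]),14)
E
```

```text
[-0.2755  0.077   1.9833  0.8088  1.3162 -0.4419] 0.05973556063809872 [ 0.3429 -0.3188 -1.7868]
pos [0.4159 0.0937 0.3786] goal [ 0.5406 -0.057   0.38  ]
turn [-1.5666 -0.1607  0.0044] deg 90.2287591167589 shift(tool,cm) [14.5176 -9.3229 -9.2236] 19.564035165401293
[-0.112 -0.011  0.   ] [ 1.04 -0.67 -0.66]
[-0.112 -0.011  0.   ] [ 1.03 -0.59 -0.74]
[-0.112 -0.011  0.   ] [ 1.02 -0.5  -0.81]
[-0.112 -0.011  0.   ] [ 1.01 -0.41 -0.88]
[-0.112 -0.011  0.   ] [ 1.   -0.31 -0.93]
[-0.112 -0.011  0.   ] [ 0.99 -0.2  -0.97]
[-0.112 -0.011  0.   ] [ 0.98 -0.09 -1.  ]
[-0.112 -0.011  0.   ] [ 0.97  0.02 -1.01]
[-0.112 -0.011  0.   ] [ 0.95  0.13 -1.01]
[-0.112 -0.011  0.   ] [ 0.94  0.25 -1.  ]
[-0.112 -0.011  0.   ] [ 0.93  0.36 -0.98]
[-0.112 -0.011  0.   ] [ 0.92  0.46 -0.94]
[-0.112 -0.011  0.   ] [ 0.91  0.57 -0.9 ]
[-0.112 -0.011  0.   ] [ 0.9   0.66 -0.84]
```

View pics/w4.png

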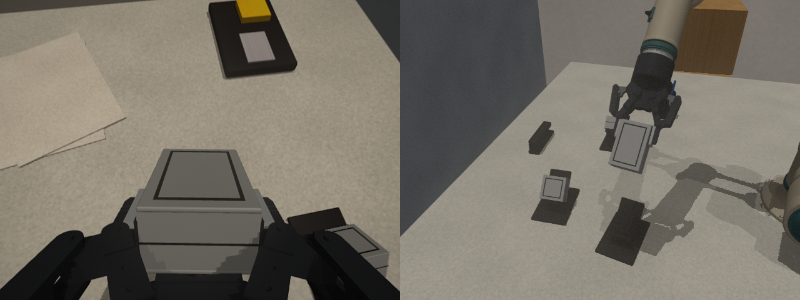

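The box is held and closed. The wrist view shows the joint at about (200,245) of the combined picture, and the side view shows the box clear of its stand. Now I turn it while carrying.

Emit:
arm_command(increments=[-0.06,-0.006,0,0.5,-0.35,-0.35,1,-0.112,-0.011,0,1.05,-0.65,-0.7,1,-0.112,-0.011,0,1.05,-0.55,-0.75,1,-0.112,-0.011,0,1,-0.45,-0.85,1,-0.112,-0.011,0,1,-0.35,-0.9,1,-0.112,-0.011,0,1,-0.25,-0.95,1,-0.112,-0.011,0,1,-0.15,-1,1,-0.112,-0.011,0,1,0,-1,1])

```text
clock: 5.9
position: [0.4827, 0.0122, 0.3758]
ee_rot: [-0.683, 0.729, -0.017, 0.033]
contact_force: [-0.2, 0.2, -2.1]
width: 0.0594
```

```bash
python3 - <<'E'
from plan import *
st=manip.get_state();print(st['qpos'],st['width'],st['contact_force'])
rows(RT,np.array([.5406,-.057,.38]),7)
E
```

```text
[-0.0937  0.1518  1.7469 -0.0673  1.2174 -0.0011] 0.05939821847146364 [-0.2298  0.1779 -2.1272]
pos [0.4827 0.0122 0.3758] goal [ 0.5406 -0.057   0.38  ]
turn [-0.7205 -0.0749 -0.0063] deg 41.50283766456677 shift(tool,cm) [ 6.2662  0.1471 -6.5092] 9.036427678140441
[-0.103 -0.011 -0.001] [ 0.9   0.02 -0.93]
[-0.103 -0.011 -0.001] [ 0.89  0.12 -0.93]
[-0.103 -0.011 -0.001] [ 0.88  0.21 -0.92]
[-0.103 -0.011 -0.001] [ 0.87  0.31 -0.91]
[-0.103 -0.011 -0.001] [ 0.86  0.4  -0.88]
[-0.103 -0.011 -0.001] [ 0.85  0.49 -0.84]
[-0.103 -0.011 -0.001] [ 0.84  0.58 -0.8 ]
```

Emit:
arm_command(increments=[-0.103,-0.011,0,0.9,0,-0.95,1,-0.103,-0.011,0,0.9,0.1,-0.95,1,-0.103,-0.011,0,0.9,0.2,-0.9,1,-0.103,-0.011,0,0.9,0.3,-0.9,1,-0.103,-0.011,0,0.85,0.4,-0.9,1,-0.103,-0.011,0,0.85,0.5,-0.85,1,-0.103,-0.011,0,0.85,0.6,-0.8,1,0,0,0,0,0,0,1])

```text
clock: 6.9
position: [0.5417, -0.0569, 0.3794]
ee_rot: [-0.385, 0.923, -0.002, -0.003]
contact_force: [-0.7, -0.3, -1.2]
width: 0.0592
```

```bash
python3 - <<'E'
from plan import *
st=manip.get_state();print(st['qpos'],st['width'],st['contact_force'])
rows(RT,np.array([.5406,-.057,.38]),1)
from rig import vision
for n in('side','top','wrist'): cv2.imwrite(f'pics/{n}5.png',vision.get_image(n)[:,:,::-1])
E
```

```text
[ 0.0151  0.294   1.6897 -0.8194  1.2974  0.3037] 0.059198236570599104 [-0.6863 -0.2664 -1.1546]
pos [ 0.5417 -0.0569  0.3794] goal [ 0.5406 -0.057   0.38  ]
turn [-0.0047  0.0046 -0.0059] deg 0.5065834764849413 shift(tool,cm) [-0.1142 -0.034  -0.0483] 0.12857645815580918
[-0.005  0.005 -0.006] [-0.11 -0.03 -0.05]
```

View pics/side5.png

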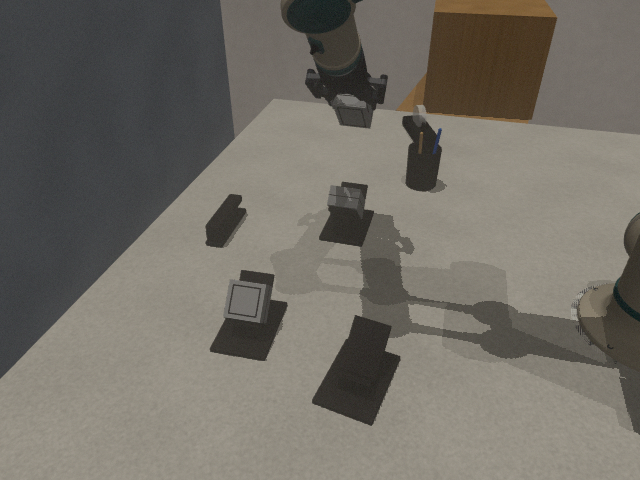

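View pics/top5.png

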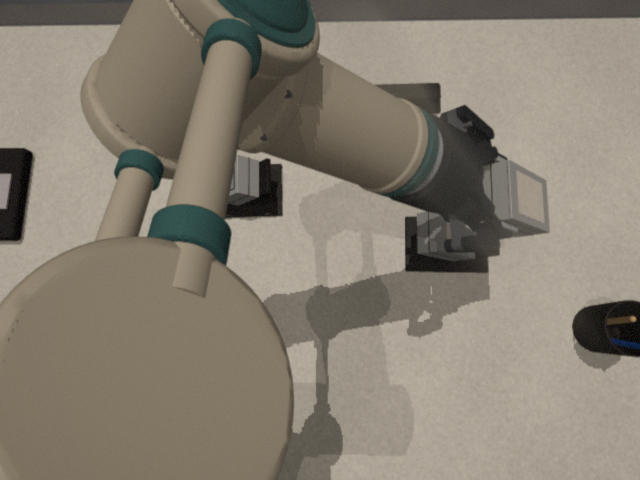

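View pics/wrist5.png

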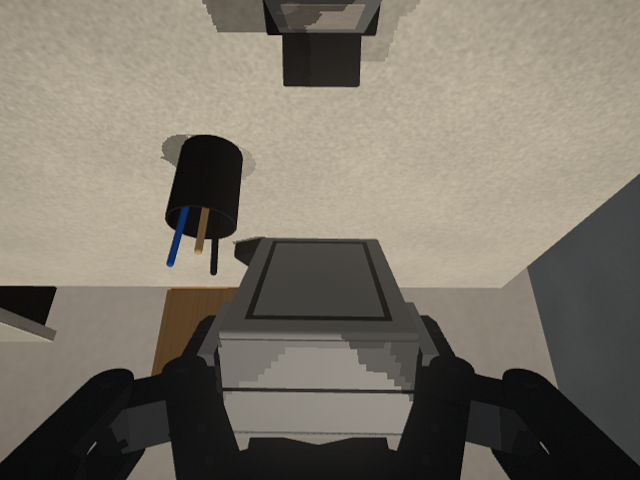

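The top view shows the held box with its white label (530,190) facing up, so the lid is down. The wrist view shows the joint line straight at row 390 and the stacked box's lower end at the top, columns 265–380. I'll check the stacked box's x and yaw against this view.

```bash
python3 - <<'E'
from plan import *
from rig import vision
p=vision.camera_params('wrist'); R,q=pose(manip.get_state())
im=cv2.imread('pics/wrist5.png')
o=np.array([[a,b,c] for a in(-.03,.03) for b in(-.045,.045) for c in (-.02,0,.02)])
for C,M in((q+R.apply([0,.175,0]),R.as_matrix()),(CS,RT)):
    U=proj(p,C+o@M.T); print(np.c_[o*1000,U])
    for u in U:
        if abs(u).max()<2000: cv2.circle(im,tuple(int(round(v)) for v in u),2,(0,0,255),1)
z=np.vstack([cv2.resize(im[0:100,200:460],None,fx=2.5,fy=2.5),cv2.resize(im[220:450,180:460],(650,534))[:,:]])
cv2.imwrite('pics/o5.png',cv2.resize(z,(480,577)))
E
```

```text
[[-30.     -45.     -20.     227.3248 438.1145]
 [-30.     -45.       0.     222.6091 386.869 ]
 [-30.     -45.      20.     217.3779 330.0209]
 [-30.      45.     -20.     263.8454 306.2379]
 [-30.      45.       0.     262.1953 272.2872]
 [-30.      45.      20.     260.4421 236.2151]
 [ 30.     -45.     -20.     412.1645 438.1174]
 [ 30.     -45.       0.     417.0306 386.8554]
 [ 30.     -45.      20.     422.429  329.9872]
 [ 30.      45.     -20.     374.1431 306.2154]
 [ 30.      45.       0.     375.8351 272.2576]
 [ 30.      45.      20.     377.6328 236.1776]]
[[ -30.      -45.      -20.      258.0073   -3.6593]
 [ -30.      -45.        0.      256.0475  -52.4743]
 [ -30.      -45.       20.      253.9513 -104.6881]
 [ -30.       45.      -20.      277.237    32.8464]
 [ -30.       45.        0.      276.3434    0.4589]
 [ -30.       45.       20.      275.408   -33.4466]
 [  30.      -45.      -20.      382.0635   -3.6664]
 [  30.      -45.        0.      384.2801  -52.5475]
 [  30.      -45.       20.      386.6512 -104.8367]
 [  30.       45.      -20.      362.5388   32.8743]
 [  30.       45.        0.      363.5993    0.4577]
 [  30.       45.       20.      364.7095  -33.4796]]
```

View pics/o5.png

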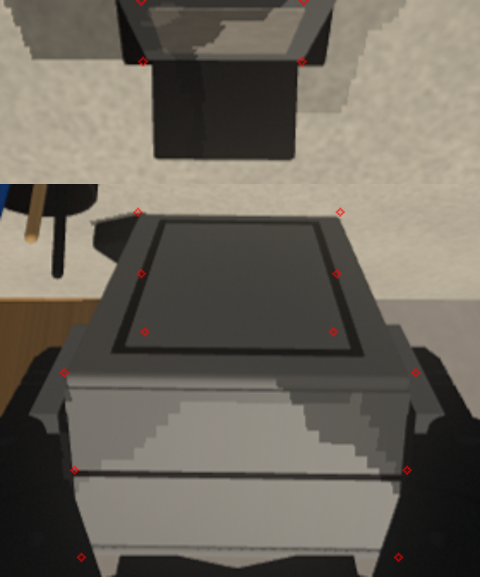

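```bash
cat > jl.py <<'E'
from plan import *
def darkline(g,c0,c1,r0,r1):
    cs=[];rs=[]
    for c in range(c0,c1):
        col=g[r0:r1,c]; w=np.clip(np.median(col)-col-8,0,None)
        if w.sum()>5: cs.append(c); rs.append(r0+(w*np.arange(len(w))).sum()/w.sum())
    a=np.polyfit(cs,rs,1); r=np.array(rs)-np.polyval(a,cs); k=abs(r)<1.5; a=np.polyfit(np.array(cs)[k],np.array(rs)[k],1)
    return a[0],np.polyval(a,320),k.sum()
E
python3 - <<'E'
from jl import *
for f,(r0,r1),(c0,c1) in(('w1',(260,274),(275,375)),('w2',(370,386),(228,400)),('wrist5',(382,398),(235,405)),('w1',(221,229),(288,364)),('w2',(300,314),(252,378)),('wrist5',(311,326),(258,382)),('wrist5',(239,246),(280,365)),('w2',(234,242),(280,360))):
    print(f,r0,darkline(cv2.imread(f'pics/{f}.png',0).astype(float),c0,c1,r0,r1))
E
```

```text
w1 260 (np.float64(0.014404801036594122), np.float64(267.31690363346024), np.int64(100))
w2 370 (np.float64(0.012301649440162037), np.float64(376.9202624617188), np.int64(172))
wrist5 382 (np.float64(0.012177869521013674), np.float64(390.1584813364212), np.int64(170))
w1 221 (np.float64(0.012974656423770893), np.float64(226.77989729312216), np.int64(72))
w2 300 (np.float64(0.011707512880065796), np.float64(306.8112944092235), np.int64(126))
wrist5 311 (np.float64(0.012901028801501362), np.float64(317.6064859173843), np.int64(124))
wrist5 239 (np.float64(0.013199151205552487), np.float64(241.92910117696658), np.int64(83))
w2 234 (np.float64(0.012721678740175914), np.float64(236.65395438982728), np.int64(80))
```

```bash
python3 - <<'E'
from jl import *
g=cv2.imread('pics/wrist5.png',0).astype(float)
def edge(c0,c1,r0,r1,ver=False):
    G=g.T if ver else g
    cs=np.arange(c0,c1); rs=[]
    for c in cs:
        d=np.abs(np.diff(cv2.GaussianBlur(G[r0:r1,c:c+1],(1,3),0)[:,0])); d[d<d.max()*.4]=0
        rs.append(r0+.5+(d*np.arange(len(d))).sum()/d.sum())
    rs=np.array(rs); a=np.polyfit(cs,rs,1)
    for _ in range(3):
        k=abs(rs-np.polyval(a,cs))<1; a=np.polyfit(cs[k],rs[k],1)
    return a,k.sum()
print('stand bottom',edge(290,355,80,92))
print('box lower edge',edge(285,355,24,31), edge(285,355,29,37))
print('board L',edge(42,80,277,290,True),'R',edge(42,80,352,368,True))
print('ledge ends', edge(8,28,259,274,True), edge(8,28,370,388,True))
for r in (5,10,15,20,25,28,31): print(r, g[r,255:300].astype(int), g[r,345:385].astype(int))
E
```

```text
stand bottom (array([ 0.005 , 84.8406]), np.int64(65))
box lower edge (array([ 0.0043, 27.1441]), np.int64(59)) (array([ 0.0076, 29.7936]), np.int64(70))
board L (array([  0.0202, 281.0606]), np.int64(38)) R (array([ -0.0351, 362.2112]), np.int64(38))
ledge ends (array([  0.0459, 264.145 ]), np.int64(20)) (array([ -0.0833, 379.0575]), np.int64(18))
5 [ 94  95  96  97  97  97  99 103  42   8  11  29  49  50  50  50  50  50
  51  50  50  50  50  50  49  64  86  88  88  96  97  96  96  97  98 100
 100  99  97  97  96  89  88  89  79] [ 76  74 104 127 129 130 129 128 128 127 128 128 130 130 129 129 132 132
 134 134  96  87  88  88  89  89  88  88  88  89  88  89  90  90  46  99
 137 139 140 142]
10 [100 102 101 101  98  96  95  97  73  27  12  14  14  23  49  51  51  51
  50  51  52  50  50  49  50  49  53  77  86  86  86  86  85  85  85  85
  85  78  77  78  70  68  69  69  69] [119 119 118 118 120 120 120 120 120 120 121 124 123 122 122 120 121 118
  96  88  89  90  88  88  89  89  90  89  89  90  91  66  32  19  55 136
 141 139 140 140]
15 [ 96  95  95  95  97  97  97  99 101  59  20 
[... 960 characters left out ...]
29  27  22  94 144 144 140
 138 138 138 141]
28 [ 98  98  98  98  99 100 101  99  99  99  92  38  13  15  16  16  15  16
  16  16  18  13  26  61  66  63  65  64  64  64  64  64  62  68  79  81
  73  67  66  65  66  67  67  66  68] [118 117 118 118 119 119 119 119 120 121  97  89  90  90  90  90  90  90
  90  91  94  67  35  28  28  28  28  29  29  29  26  33 143 148 143 141
 141 141 142 144]
31 [95 94 95 95 95 93 95 96 95 95 97 57 20 14 15 17 16 16 18 19 17 17 17 13
 49 66 65 65 66 65 64 65 65 66 65 65 65 66 66 62 55 54 53 54 53] [ 91  91  92  92  92  92  91  92  92  93  93  93  92  94  92  92  93  93
  95  68  34  28  29  30  28  31  30  31  31  29  23  87 136 140 139 138
 140 143 145 146]
```

Emit:
arm_command(increments=[-0.005,0.003,-0.006,-0.05,0.6,0.6,1,0,0,0,0,1.2,1.2,1,0,0,0,0,1.3,1.3,1,0,0,0,0,1.3,1.3,1,0,0,0,0,1.3,1.3,1,0,0,0,0,1.3,1.3,1,0,0,0,0,1.2,1.2,1,0,0,0,0,0.8,0.8,1])

```text
clock: 8.05
position: [0.5417, -0.0577, 0.2533]
ee_rot: [-0.382, 0.924, 0.001, 0.001]
contact_force: [0.4, 0.5, -2.2]
width: 0.0595
```

```bash
sed -i 's/CS=np.array(\[.5406/CS=np.array([.5412/' plan.py; python3 - <<'E'
from plan import *
st=manip.get_state();print(st['qpos'],st['width'],st['contact_force'])
rows(RT,tcp(CT,RT),1)
from rig import vision
for n in('side','top'): cv2.imwrite(f'pics/{n}6.png',vision.get_image(n)[:,:,::-1])
a=cv2.imread('pics/side6.png')[120:260,290:430];b=cv2.imread('pics/top6.png')[170:290,390:540]
H=np.zeros((480,800,3),np.uint8);a=cv2.resize(a,(400,400));b=cv2.resize(b,(400,320));H[:400,:400]=a;H[:320,400:]=b;cv2.imwrite('pics/z6.png',H)
E
```

```text
[ 0.0155  0.4308  1.8518 -0.92    1.099   0.559 ] 0.059508516896440815 [ 0.4499  0.5237 -2.1682]
pos [ 0.5417 -0.0577  0.2533] goal [ 0.5412 -0.0571  0.2186]
turn [ 0.0023 -0.0015  0.0026] deg 0.2178252777895517 shift(tool,cm) [-0.0636  2.4122  2.4964] 3.471936998881311
[ 0.002 -0.002  0.003] [-0.06  2.41  2.5 ]
```

View pics/z6.png

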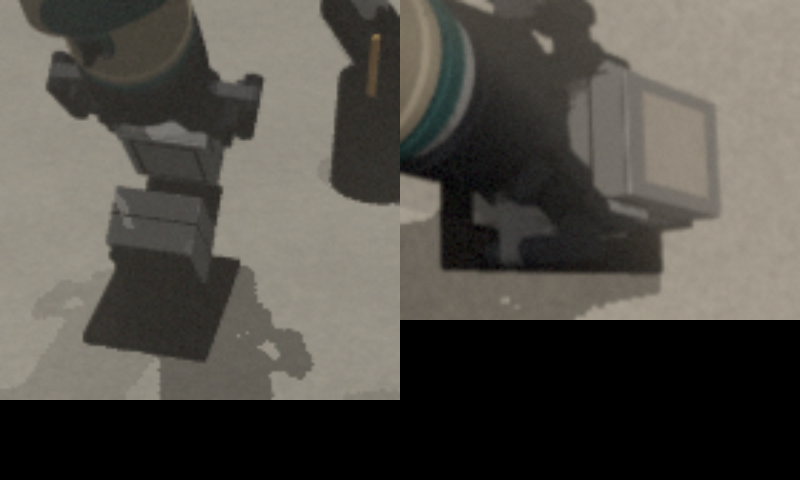

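The held box hangs above the stacked box, label up: side crop about (170,150), top crop about (670,145). Before lowering I'll use the top view to check the held box's x against the tool.

```bash
python3 - <<'E'
from plan import *
from rig import vision
R,q=pose(manip.get_state())
o=np.array([[a,b,c] for a in(-.03,.03) for b in(-.045,.045) for c in (-.02,)])
out=[]
for nm,src,C,M in(('top','top6',q+R.apply([0,.175,0]),R.as_matrix()),('top','top0',CS,RT)):
    p=vision.camera_params(nm); im=cv2.imread(f'pics/{src}.png')
    U=proj(p,C+o@M.T); print(U)
    x0,y0=(U.min(0)-12).astype(int); k=7
    z=cv2.resize(im[y0:y0+60,x0:x0+56],None,fx=k,fy=k,interpolation=cv2.INTER_CUBIC)
    for u in U: cv2.circle(z,tuple(int(round((v-w+.5)*k)) for v,w in zip(u,(x0,y0))),4,(0,0,255),1)
    out.append(z)
cv2.imwrite('pics/z7.png',np.hstack(out))
E
```

```text
[[476.075  240.8486]
 [510.5904 250.1751]
 [473.9929 193.9136]
 [508.1112 207.4372]]
[[441.6878 249.9159]
 [475.879  257.71  ]
 [440.4123 207.4624]
 [474.1755 218.7259]]
```

View pics/z7.png

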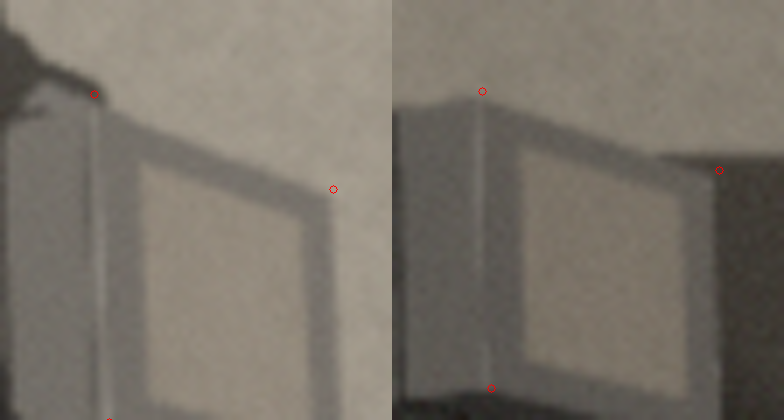

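The offset between predicted and seen corners is the same for the held and stacked boxes (about 1 px), so the alignment agrees. Now I lower gently.

Emit:
arm_command(increments=[0.002,-0.002,0.003,-0.05,0.5,0.6,1,0,0,0,0,0.6,0.6,1,0,0,0,0,0.5,0.5,1,0,0,0,0,0.3,0.3,1,0,0,0,0,0.15,0.15,1,0,0,0,0,0,0,1])

```text
clock: 8.9
position: [0.5413, -0.057, 0.2249]
ee_rot: [-0.382, 0.924, 0.0, 0.0]
contact_force: [0.2, 0.1, -2.5]
width: 0.0597
```

```bash
python3 - <<'E'
from plan import *
st=manip.get_state();print(st['qpos'],st['width'],st['contact_force'])
rows(RT,tcp(CT,RT),1)
E
```

```text
[ 0.0162  0.4693  1.879  -0.9446  1.0613  0.6163] 0.05973647350018637 [ 0.175   0.0643 -2.5324]
pos [ 0.5413 -0.057   0.2249] goal [ 0.5412 -0.0571  0.2186]
turn [ 0.0005 -0.0002  0.0002] deg 0.030473770237267713 shift(tool,cm) [-0.015   0.4514  0.432 ] 0.6249629495482845
[ 0. -0.  0.] [-0.02  0.45  0.43]
```

Emit:
arm_command(increments=[0,0,0,0,0.1,0.1,1,0,0,0,0,0.1,0.1,1,0,0,0,0,0.05,0.05,1,0,0,0,0,0,0,1])

```text
clock: 9.4
position: [0.5413, -0.057, 0.2214]
ee_rot: [-0.383, 0.924, 0.0, 0.0]
contact_force: [0.3, 0.8, -1.1]
width: 0.0593
```

```bash
python3 - <<'E'
from plan import *
st=manip.get_state();print(st['contact_force'],st['moment'])
rows(RT,tcp(CT,RT),1)
E
```

```text
[ 0.2911  0.7829 -1.07  ] [ 0.5138  0.0097 -0.0046]
pos [ 0.5413 -0.057   0.2214] goal [ 0.5412 -0.0571  0.2186]
turn [ 0.0004 -0.0002  0.0001] deg 0.026209266472964014 shift(tool,cm) [-0.0084  0.2069  0.181 ] 0.27502017254648253
[ 0. -0.  0.] [-0.01  0.21  0.18]
```

Emit:
arm_command(increments=[0,0,0,0,0.06,0.06,1,0,0,0,0,0,0,1])

```text
clock: 9.65
position: [0.5413, -0.057, 0.2205]
ee_rot: [-0.383, 0.924, 0.0, 0.0]
contact_force: [-0.4, -0.4, -1.7]
width: 0.0593
```

```bash
python3 - <<'E'
from plan import *
st=manip.get_state();print(st['contact_force'],st['moment'])
rows(RT,tcp(CT,RT),1)
E
```

```text
[-0.4071 -0.4205 -1.6769] [0.5438 0.0078 0.0513]
pos [ 0.5413 -0.057   0.2205] goal [ 0.5412 -0.0571  0.2186]
turn [ 0.0004 -0.0002  0.0002] deg 0.02642025786421455 shift(tool,cm) [-0.0125  0.1456  0.12  ] 0.18903242856196958
[ 0. -0.  0.] [-0.01  0.15  0.12]
```

Emit:
arm_command(increments=[0,0,0,0,0.06,0.06,1,0,0,0,0,0,0,1])

```text
clock: 9.9
position: [0.5413, -0.057, 0.2196]
ee_rot: [-0.383, 0.924, 0.0, 0.0]
contact_force: [-0.3, -0.5, -2.0]
width: 0.0596
```

Emit:
arm_command(increments=[0,0,0,0,0.06,0.06,1,0,0,0,0,0,0,1])

```text
clock: 10.15
position: [0.5414, -0.0569, 0.2192]
ee_rot: [-0.382, 0.924, 0.0, 0.0]
contact_force: [-0.6, 2.5, 0.8]
width: 0.0599
```

```bash
python3 - <<'E'
from plan import *
st=manip.get_state();print(st['contact_force'],st['moment'])
rows(RT,tcp(CT,RT),1)
E
```

```text
[-0.6101  2.4837  0.8457] [ 0.37    0.187  -0.1468]
pos [ 0.5414 -0.0569  0.2192] goal [ 0.5412 -0.0571  0.2186]
turn [ 0.001  -0.0004  0.0004] deg 0.06381218461387982 shift(tool,cm) [-0.016   0.0598  0.022 ] 0.06569154726216156
[ 0.001 -0.     0.   ] [-0.02  0.06  0.02]
```

The force rose along -y, so the lower end is on the ledge. Next I feel for the stacked face by moving along +z.

Emit:
arm_command(increments=[0,0,0,0,0,0.06,1,0,0,0,0,0,0,1])

```text
clock: 10.4
position: [0.5414, -0.0566, 0.2189]
ee_rot: [-0.382, 0.924, 0.0, 0.0]
contact_force: [-0.6, 0.9, 3.9]
width: 0.0595
```

Emit:
arm_command(increments=[0,0,0,0,0,0.06,1,0,0,0,0,0,0,1])

```text
clock: 10.65
position: [0.5415, -0.0562, 0.2185]
ee_rot: [-0.382, 0.924, 0.0, 0.0]
contact_force: [-0.5, 2.8, 5.4]
width: 0.0594
```

```bash
python3 - <<'E'
from plan import *
st=manip.get_state();print(st['contact_force'],RT.T@st['contact_force'],st['moment'])
rows(RT,tcp(CT,RT),1)
E
```

```text
[-0.5143  2.7985  5.3696] [-0.5143 -5.7757 -1.8181] [-0.1362  0.308  -0.1565]
pos [ 0.5415 -0.0562  0.2185] goal [ 0.5412 -0.0571  0.2186]
turn [ 0.0013 -0.0004  0.0006] deg 0.0879847695932951 shift(tool,cm) [-0.0253  0.0569 -0.0803] 0.10159394893261456
[ 0.001 -0.     0.001] [-0.03  0.06 -0.08]
```

Emit:
arm_command(increments=[0,0,0,0,-0.05,0,1,0,0,0,0,0,0.05,1,0,0,0,0,0,0,1])

```text
clock: 11.02
position: [0.5415, -0.0556, 0.218]
ee_rot: [-0.382, 0.924, 0.0, 0.0]
contact_force: [1.0, -2.0, 1.9]
width: 0.0591
```

```bash
python3 - <<'E'
from plan import *
from rig import vision
st=manip.get_state();print(st['contact_force'],RT.T@st['contact_force'],st['moment'])
rows(RT,tcp(CT,RT),1)
for n in('side','top'): cv2.imwrite(f'pics/{n}8.png',vision.get_image(n)[:,:,::-1])
a=cv2.imread('pics/side8.png')[150:250,300:400];b=cv2.imread('pics/top8.png')[180:280,390:515]
H=np.zeros((400,800,3),np.uint8);a=cv2.resize(a,(400,400),interpolation=2);b=cv2.resize(b,(400,320),interpolation=2);H[:400,:400]=a;H[:320,400:]=b;cv2.imwrite('pics/z8.png',np.clip(H*1.4,0,255).astype(np.uint8))
E
```

```text
[ 1.0488 -1.9692  1.8901] [ 1.0488  0.0559 -2.7289] [0.0347 0.053  0.1612]
pos [ 0.5415 -0.0556  0.218 ] goal [ 0.5412 -0.0571  0.2186]
turn [ 0.0009 -0.0001  0.0005] deg 0.05712867509660657 shift(tool,cm) [-0.0307  0.0633 -0.1505] 0.16610887247902048
[ 0.001 -0.     0.001] [-0.03  0.06 -0.15]
```

View pics/z8.png

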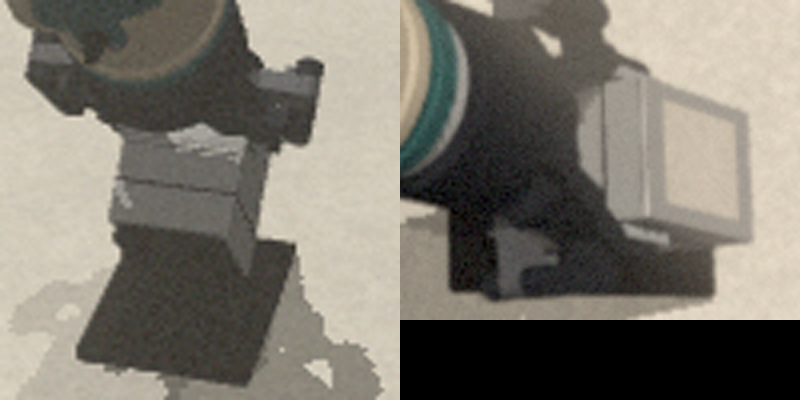

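Face load is about 4 N and the ledge carries about 1.3 N, with the box resting over the stacked one in both views. I'll release in steps.

Emit:
arm_command(increments=[0,0,0,0,0,0,1,0,0,0,0,0,0,1], grip_force=20)

```text
clock: 11.38
position: [0.5415, -0.0556, 0.218]
ee_rot: [-0.382, 0.924, 0.0, 0.0]
contact_force: [1.2, -2.5, 1.7]
width: 0.0597
```

Emit:
arm_command(increments=[0,0,0,0,0,0,0.25,0,0,0,0,0,0,0.2,0,0,0,0,0,0,0.1,0,0,0,0,0,0,0,0,0,0,0,0,0,0,0,0,0,0,0,0,0])

```text
clock: 12.12
position: [0.5413, -0.0554, 0.218]
ee_rot: [-0.383, 0.924, 0.0, 0.0]
contact_force: [-0.3, -0.4, 0.6]
width: 0.0854
```

```bash
python3 - <<'E'
from plan import *
from rig import vision
st=manip.get_state();print(st['width'],st['contact_force'],RT.T@st['contact_force'])
for n in('wrist','top'): cv2.imwrite(f'pics/{n}9.png',vision.get_image(n)[:,:,::-1])
cv2.imwrite('pics/z9.png',cv2.resize(np.hstack([cv2.imread('pics/wrist9.png'),cv2.imread('pics/top9.png')]),(800,300)))
E
```

```text
0.08535950334339092 [-0.3369 -0.3838  0.6225] [-0.3369 -0.1688 -0.7116]
```

View pics/z9.png

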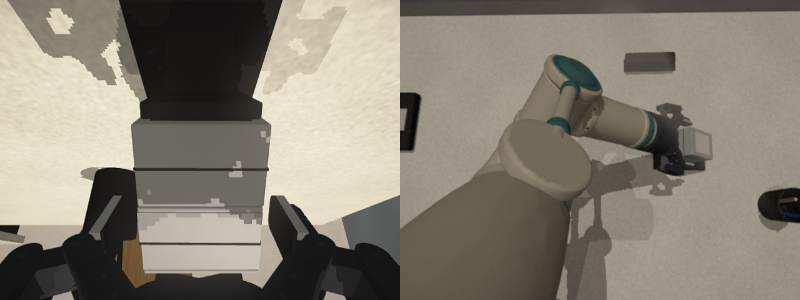

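The wrist view shows both end faces stacked, with side edges aligned near columns 133–145 and 262–270 of the reduced picture, and the fingers are clear. I'll retract straight back.

Emit:
arm_command(increments=[0,0,0,0,-0.5,0,0,0,0,0,0,-1.5,0,0,0,0,0,0,-2,0,0,0,0,0,0,-2,0,0,0,0,0,0,-2,0,0,0,0,0,0,-2,0,0,0,0,0,0,-1.5,0,0,0,0,0,0,0,0,0])

```text
clock: 13.22
position: [0.5416, 0.027, 0.3006]
ee_rot: [-0.383, 0.924, 0.001, 0.001]
contact_force: [0.4, -0.2, 0.7]
width: 0.0853
```

```bash
python3 - <<'E'
from plan import *
from rig import vision
R,q=pose(manip.get_state());print(q)
p=vision.camera_params('wrist');im=vision.get_image('wrist')[:,:,::-1].copy();cv2.imwrite('pics/w10.png',im)
o=np.array([[a,-.045,c] for a in(-.03,.03) for c in (-.02,.02)])
for C in (CS,CT):
    for u in proj(p,C+o@RT.T): print(u);cv2.circle(im,tuple(int(round(v)) for v in u),3,(0,0,255),1)
cv2.imwrite('pics/w10o.png',im)
for n in('side','top'): cv2.imwrite(f'pics/{n}10.png',vision.get_image(n)[:,:,::-1])
E
```

```text
[0.5416 0.027  0.3006]
[265.1691 224.4622]
[261.9972 154.2808]
[368.5591 224.2373]
[371.4182 154.0847]
[268.0095 287.3094]
[265.1691 224.4622]
[365.9987 287.0627]
[368.5591 224.2373]
```

View pics/w10o.png

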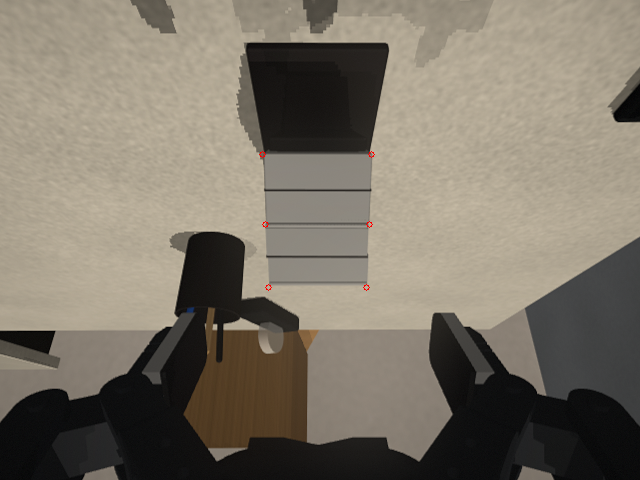

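View pics/side10.png

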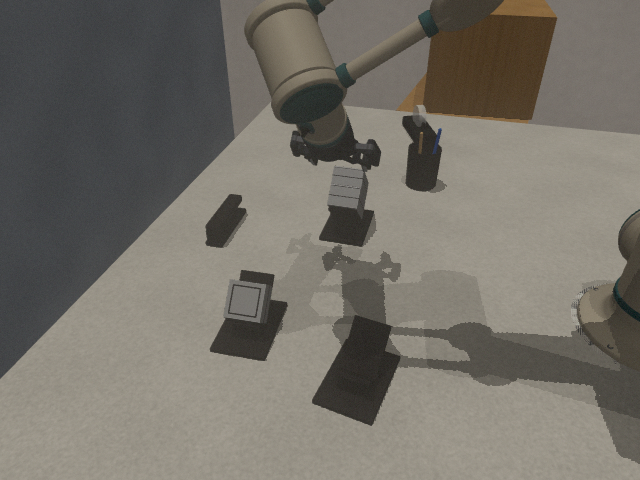

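View pics/top10.png

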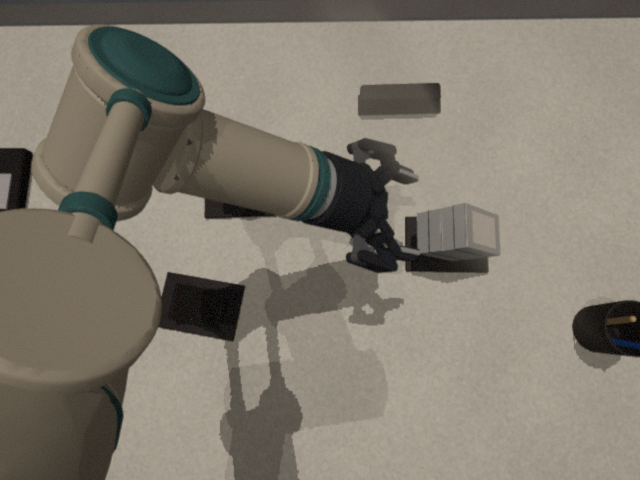

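```bash
python3 - <<'E'
from plan import *
from rig import vision
g=cv2.imread('pics/w10.png',0).astype(float)
for r in (170,182,198,210,236,246,264,272):
    row=g[r-1:r+2].mean(0); d=np.abs(np.diff(row))
    f=lambda a,b:a+.5+(d[a:b]*(d[a:b]>.4*d[a:b].max())*np.arange(b-a)).sum()/(d[a:b]*(d[a:b]>.4*d[a:b].max())).sum()
    l,rr=f(258,275),f(360,378); print(r,round(l,2),round(rr,2),'mid',round((l+rr)/2,2),'w',round(rr-l,2))
a=cv2.imread('pics/side10.png')[155:255,305:405]; b=cv2.imread('pics/top10.png')[185:285,395:520]
H=np.zeros((400,800,3),np.uint8);H[:,:400]=cv2.resize(a,(400,400),interpolation=2);H[:320,400:]=cv2.resize(b,(400,320),interpolation=2);cv2.imwrite('pics/z10.png',H)
i0=cv2.imread('pics/side0.png').astype(int)[265:360,205:292];i1=cv2.imread('pics/side10.png').astype(int)[265:360,205:292];print('square box diff',abs(i0-i1).mean(),abs(i0-i1)[:55].max())
E
```

```text
170 263.5 371.5 mid 317.5 w 108.0
182 263.5 370.5 mid 317.0 w 107.0
198 264.5 369.72 mid 317.11 w 105.22
210 264.5 369.5 mid 317.0 w 105.0
236 265.5 367.5 mid 316.5 w 102.0
246 265.5 367.19 mid 316.34 w 101.69
264 267.79 367.5 mid 317.65 w 99.71
272 268.09 367.5 mid 317.8 w 99.41
square box diff 7.811574914297237 18
```

View pics/z10.png

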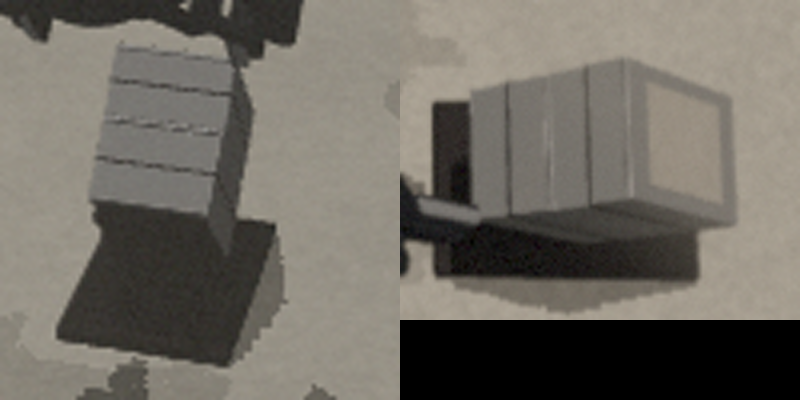

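Midlines of the stacked box, lid and base agree to about 1 px (0.6–0.8 mm), and there are no gaps. The square box looks unchanged and the gripper touches nothing, so I'm handing in.

```bash
python3 -c "
from rig import ticket,manip
print(ticket.sign_off(), manip.get_state()['clock'])"
```

```text
the job is handed in; nothing more can be done
the job is handed in; nothing more can be done
```

The oblong box now lies lid down on the box that was already on the tall-ledge stand. I gripped it across x with the pads astride the joint, lifted it straight up and turned it 90° about x while carrying it. I lowered it by feel onto the ledge and then onto the lower box's face, opened the gripper and backed straight out. Just before hand-in the clock stood near 13.4 s of the 42 s.

What the last checks showed:
- **Squareness:** in the wrist view the midlines of the two boxes agree to about 1 px, roughly 0.6 mm. The lid and base of the turned box differ by about 0.75 mm, which is within the joint's play.
- **Seating:** no gaps show at the joints or between the boxes in any view, and the label faces up.
- **Other boxes:** the lower box's upper end is within about 2 px of where I first measured it. The square box looks unchanged, though its part of the side picture differs slightly from the first one, which I put down to the arm's shadow and lighting.
- **Gripper:** it stands about 12 cm clear of the boxes, and the force reading is near zero.

Two small disagreements remain:
- **Camera slope:** before placing, the wrist view showed the held box sloped about 0.4° differently from the stacked one. I left that to the ledge and face to square up, and did not measure the angle again afterwards.
- **Seating depth:** the box touched the lower box's face about 1.5 mm further along +z (towards the stacked box) than my camera estimate predicted, and I went by the contact force.

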